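# Click the four rails of the chart's snap frame shut

### The job

The paper fan chart in the snap frame lying on the table has just been changed, and the frame's four sprung aluminium rails are still standing open. Go round the frame and press each rail down with the fingertips until all four have clicked fully shut, then draw clear. Only press: lift nothing, keep the frame lying where it is, and leave the lens on the chart and everything else around undisturbed.

Things in the scene. Friction and masses are not known exactly. Their poses are not given: they have to be found in the camera images.
- snap_frame: Snap frame for a paper chart, loose, lying flat face up: 192 mm (its x) by 254 mm (its y), 0.5 kg. Origin: centre of its underside, on the table; z up. Black tray, white chart with a fan of black lines, clear film (6.7 mm above the table). Four aluminium rails, one a side, between four fixed corner caps 33 mm square, 14.5 mm high; each is hinged along the frame's OUTER edge, 9 mm above the table.
- rail_near (a joint): Rail on one long side, at frame x = -96 mm, running along frame y; 187 mm long, 32 mm wide. Hinge angle, rad: 0 shut, about 0.35 to 0.6 as found open. A light spring (about 1 N at the free edge) keeps it open; from about 0.26 down, spring catches in the corner caps at both its ends resist (6 to 12 N of downward push at mid width; let go there, it springs back), and below about 0.1 they click it shut and hold it.
- edge_near (a point): Middle of the free inner edge of rail_near, upper side, on the moving rail: 21 to 29 mm above the table when open, 11 mm when shut; 26 to 30 mm (open) to 32 mm (shut) inwards from the hinge line. Shut, the rail lies flat, its top 12 mm above the table.
- rail_far (a joint): Rail on the other long side, at frame x = +96 mm, running along frame y; 187 mm long, 32 mm wide. Hinge angle, rad: 0 shut, about 0.35 to 0.6 as found open. A light spring (about 1 N at the free edge) keeps it open; from about 0.26 down, spring catches in the corner caps at both its ends resist (6 to 12 N of downward push at mid width; let go there, it springs back), and below about 0.1 they click it shut and hold it.
- edge_far (a point): Middle of the free inner edge of rail_far, upper side, on the moving rail: 21 to 29 mm above the table when open, 11 mm when shut; 26 to 30 mm (open) to 32 mm (shut) inwards from the hinge line. Shut, the rail lies flat, its top 12 mm above the table.
- rail_left (a joint): Rail on one short side, at frame y = +127 mm, running along frame x; 125 mm long, 32 mm wide. Hinge angle, rad: 0 shut, about 0.35 to 0.6 as found open. A light spring (about 1 N at the free edge) keeps it open; from about 0.26 down, spring catches in the corner caps at both its ends resist (6 to 12 N of downward push at mid width; let go there, it springs back), and below about 0.1 they click it shut and hold it.
- edge_left (a point): Middle of the free inner edge of rail_left, upper side, on the moving rail: 21 to 29 mm above the table when open, 11 mm when shut; 26 to 30 mm (open) to 32 mm (shut) inwards from the hinge line. Shut, the rail lies flat, its top 12 mm above the table.
- rail_right (a joint): Rail on the other short side, at frame y = -127 mm, running along frame x; 125 mm long, 32 mm wide. Hinge angle, rad: 0 shut, about 0.35 to 0.6 as found open. A light spring (about 1 N at the free edge) keeps it open; from about 0.26 down, spring catches in the corner caps at both its ends resist (6 to 12 N of downward push at mid width; let go there, it springs back), and below about 0.1 they click it shut and hold it.
- edge_right (a point): Middle of the free inner edge of rail_right, upper side, on the moving rail: 21 to 29 mm above the table when open, 11 mm when shut; 26 to 30 mm (open) to 32 mm (shut) inwards from the hinge line. Shut, the rail lies flat, its top 12 mm above the table.
- lens_on_chart: Trial lens lying on the clear film inside the frame: 38 mm round gold rim, 5 mm thick, with a small tab. Loose; not to be touched. Origin: on its underside.
- lens_beside: Second trial lens, the same kind, lying on the table beside one short side of the frame. Loose; not to be touched. Origin: on its underside.
- prism: Clear acrylic wedge prism, 40 x 44 mm, 26 mm high, on the table beside the other short side of the frame. Loose; not to be touched. Origin: on its underside.
- trial_frame: Black trial frame (two round lens cells, side arms), 130 mm wide, about 120 mm deep, 58 mm high, standing on the table. Loose; not to be touched. Origin: on its underside.
- pen_torch: Pen torch, 130 mm long, 15 mm high, lying on the table. Loose; not to be touched. Origin: on its underside.
- occluder: Black hand occluder, 60 mm disc on a handle, 175 mm long, 6 mm high, lying on the table. Loose; not to be touched. Origin: on its underside.

How it is judged:
At the end, for the whole second after the job is handed in: All four rails are shut (hinge angle under 0.05 rad), the frame lies flat and at rest within 25 mm of where it was, and each bystander is within 25 mm of where it was (value of joint each of rail_near, rail_far, rail_left, rail_right below 0.05 rad and distance of each of snap_frame, lens_on_chart, lens_beside, prism, trial_frame, pen_torch, occluder from where it was at the start of the episode below 0.025 m and angle between snap_frame's own z axis and vertical below 0.03 rad and linear speed of snap_frame below 0.01 m/s); the robot touches nothing.
It fails at once if the frame is lifted or tipped (more than 8 mm up or 0.08 rad) (height (world z) of snap_frame above 0.008 m or angle between snap_frame's own z axis and vertical above 0.08 rad).
It fails at once if the frame is shoved more than 40 mm (distance of snap_frame from where it was at the start of the episode above 0.04 m).
It fails at once if the frame is pressed with the arm or the gripper's body instead of the fingers (contact force between the arm and snap_frame above 2 N).
It fails at once if a lens, the prism, the trial frame, the pen torch or the occluder is moved more than 30 mm (distance of any of lens_on_chart, lens_beside, prism, trial_frame, pen_torch, occluder from where it was at the start of the episode above 0.03 m).
It fails at once if a lens, the prism, the trial frame, the pen torch or the occluder is lifted off its support (more than 10 mm up) (height (world z) of lens_on_chart above 0.017 m or height (world z) of any of lens_beside, prism, trial_frame, pen_torch, occluder above 0.01 m).
It also fails if it takes over 54 s, if anything falls off the work surface, if the arm or the gripper's body presses on something with over 40 N, if the wrist force passes 120 N, or if a joint passes its speed limit or range.

### The arm

A 6-joint arm with a two-finger parallel gripper is mounted at the origin on the work surface. World frame = base frame: x ahead of the robot, y to its left, z up, the work surface at z = 0. Lengths are in m, angles in rad, forces in N, time in s.
With the tool pointing down it reaches from about 0.35 to 0.85 m from the base axis. Payload 8.1 kg.
Tool frame: the origin (TCP) lies at the very end of the fingers, on their centre line; the grasp point (between the pads) lies 19 mm behind it (robot.pinch_z is the distance from the TCP to the grasp point, in m); x points along the fingers, z is the direction in which the jaws open and shut, and the axes are right-handed (so a half turn about x gives the same grasp; the last joint's range is limited). The gripper opens to 93 mm and grips with 3 to 60 N. Pads are 15 mm wide; open, the fingers measure 128 mm over their backs; the gripper's body (75 mm by 188 mm) begins 65 mm behind the grasp point.
Start: joints at [1.067, 0.13, 1.488, -0, 1.523, -0.085], TCP at [0.244, 0.548, 0.219] pointing down, gripper open.
Joint ranges: [-2.96, 2.96], [-0.89, 2.26], [0.02, 2.5], [-1.34, 4.48], [0, 2.73], [-2.66, 2.66]. Speed limits (rad/s): [2.39, 2.39, 2.79, 3.14, 3.14, 3.14].

### API

Orientations are given as a rotation vector (axis times angle).
In Python, from plant import robot, optics, ticket gives the robot as it stands.
- The arm moves only by the tool jog_arm, never from a script. Its argument "targets" is a list of rows, each a list of 7 numbers: the shift along the tool's x, y, z in cm, then the turn, a rotation vector about the tool's x, y, z in degrees, then the closure, from 0 (fully open) to 1 (shut). In form: [[dx, dy, dz, ax, ay, az, grip], ...]. A call has 1 to 5 rows; each row is the pose to reach, as a shift and turn from the pose measured when the call began, along the tool's axes at that moment; what a row does not reach only later rows make up. A row lasts 1/8 s, in which the tool goes at most 62.5 mm and 10.7 degrees, less where a joint would pass 70% of its speed; a pose out of reach is approached as far as the arm can. A call with a gripper value outside its range is refused whole. The fingers move at their own pace and stop on an object; "squeeze" is the grip in N (left out, the last holds). Time passes only in rows, so rows that repeat a pose let the fingers close. It gives the time, the measured TCP pose, the force and the opening at its end, in the units of the state.
- robot.read_state(): the state, without advancing time (a new reading comes with each control period).
- optics.read_camera(name): name is "scene" or "top" or "wrist"; returns a dict with "frame" (420x560x3 uint8, red, green, blue), "vertical_fov" (degrees; the focal length in pixels is half the picture's height over the tangent of half this angle, whatever the lens; pixels are square), "cx", "cy" (the principal point, pixels), "R" (3x3) and "t" (3): a world point X has camera coordinates R X + t. Camera axes: x right, y down, z forward; pixel columns grow to the right and rows downward; lengths in m; the calibration is good to about 2 mm. A picture is of the moment at which its call begins. There is no depth.
- ticket.close_job(): hands the job in, once; it reports no verdict.
The state is a dict: "t": time; "q": joint angles; "dq": joint speeds; "joint_torque": joint torques, N m; "tool_pos": TCP position; "orientation": TCP orientation; "force": force on the tool from outside, world axes, zero at the start; "wrist_torque": the same for the moment, N m; "opening": finger opening in m.
Only numpy, scipy, OpenCV 4.12 (cv2) and the standard library are available. Lean on these libraries where they do the work, as an engineer would, in place of code of your own. Each camera call takes 0.05 s, during which the arm holds its last target.

## Working session

There is one attempt and no reset: what is moved stays moved. The work goes in short steps, Python scripts to look and compute and a tool call to move; the robot and the scene stay as the last step left them, time stands still between calls to the robot, and variables do not carry over. Pictures are saved under pics/ and viewed, and the job is handed in when it is done.

Besides the shell and the picture viewer there is one more tool, called as name([rows], argument=value, ...), one row to a line, values as JSON. jog_arm: Moves the arm, as the interface text tells. Its arguments: {"type":"object","properties":{"targets":{"type":"array"},"squeeze":{"type":"number"}},"required":["targets"]}

```bash
mkdir -p pics; ls; python3 - <<'E'
from plant import robot, optics
import cv2
s=robot.read_state(); print({k:s[k] for k in('t','q','tool_pos','orientation','force','opening')})
for n in("scene","top","wrist"):
    c=optics.read_camera(n); cv2.imwrite(f"pics/{n}0.png",c["frame"][:,:,::-1]); print(n,c["vertical_fov"],c["cx"],c["cy"],c["R"],c["t"])
E
```

```text
pics
{'t': 0.0, 'q': array([ 1.06660806e+00,  1.31182576e-01,  1.48923254e+00, -3.63057124e-05,
        1.52298773e+00, -8.53821436e-02]), 'tool_pos': array([0.24371793, 0.54767   , 0.21760032]), 'orientation': array([-0.8963488 ,  1.38032179,  0.89489375]), 'force': array([-0.12646162,  0.27578535,  0.12005066]), 'opening': 0.09293497898308395}
scene 48.515420279849025 280.2404993497274 201.6971043913714 [[ 0.53686245  0.8433496  -0.02324133]
 [ 0.50436119 -0.34290762 -0.79248606]
 [-0.67631243  0.41373398 -0.60944703]] [-0.2706278  -0.26230831  1.53397183]
top 56.037760933020685 280.3298117207356 207.33716156356726 [[-1.80363231e-01 -9.83599796e-01 -7.39705511e-04]
 [-9.62584878e-01  1.76664239e-01 -2.05475301e-01]
 [ 2.02236144e-01 -3.63481599e-02 -9.78662022e-01]] [0.05007906 0.5274224  0.88173716]
wrist 71.18724301934319 280.7472333102047 209.87247024257996 [[ 4.07097176e-01  9.13384573e-01 -7.14545313e-04]
 [ 8.71732367e-01 -3.88298926e-01  2.98842139e-01]
 [ 2.72680343e-01 -1.22280683e-01 -9.54302292e-01]] [-0.60000119 -0.0351549   0.39132778]
```

View pics/scene0.png

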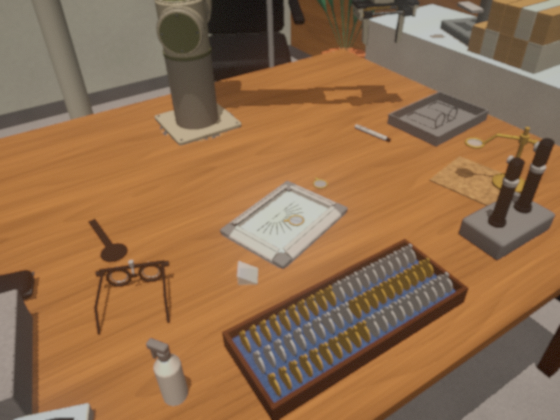

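View pics/top0.png

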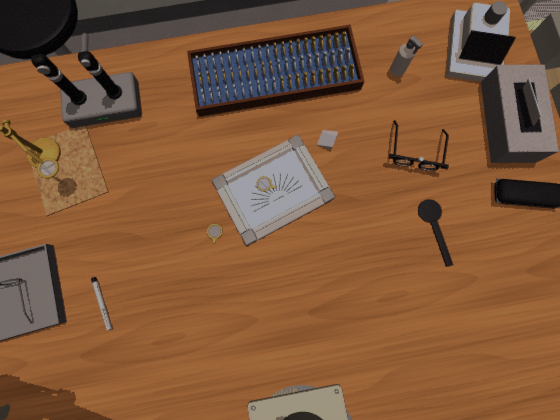

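View pics/wrist0.png

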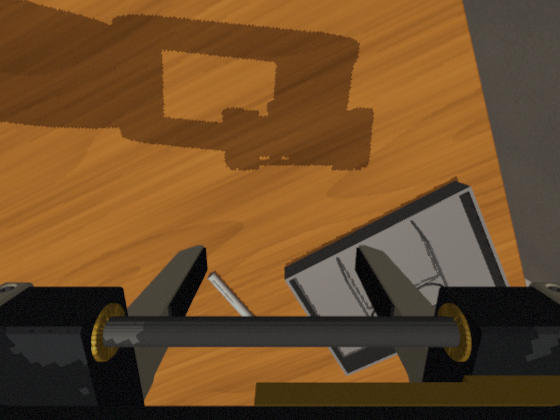

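The top view shows the frame around (272,190), with grey caps at about (222,188), (297,145), (325,193) and (249,236). The lens on the chart is at (264,184), lens_beside at (214,232), and the prism at (328,139).

```bash
cat > h.py <<'E'
import numpy as np, cv2
from plant import robot, optics
from scipy.spatial.transform import Rotation as Ro
def K(c):
    f=210/np.tan(np.radians(c["vertical_fov"]/2)); return f
def cast(c,uv,z):
    f=K(c); d=c["R"].T@np.array([(uv[0]-c["cx"])/f,(uv[1]-c["cy"])/f,1]); o=-c["R"].T@c["t"]
    return o+d*(z-o[2])/d[2]
def proj(c,X):
    p=c["R"]@np.asarray(X)+c["t"]; return np.array([c["cx"],c["cy"]])+K(c)*p[:2]/p[2]
E
python3 - <<'E'
from h import *
c=optics.read_camera("top"); im=c["frame"]
s=cv2.resize(im[130:255,200:345],None,fx=5,fy=5,interpolation=cv2.INTER_CUBIC)
cv2.imwrite("pics/topz.png",s[:,:,::-1])
c2=optics.read_camera("scene")
s=cv2.resize(c2["frame"][170:290,210:360],None,fx=5,fy=5,interpolation=cv2.INTER_CUBIC)
cv2.imwrite("pics/scz.png",s[:,:,::-1])
hsv=cv2.cvtColor(im,cv2.COLOR_RGB2HSV)
m=(hsv[...,1]<90).astype(np.uint8)
m[:130]=0;m[255:]=0;m[:,:205]=0;m[:,345:]=0
n,l,st,ce=cv2.connectedComponentsWithStats(m)
i=1+np.argmax(st[1:,4]); print(st[i])
pts=np.argwhere(l==i)[:,::-1]
r=cv2.minAreaRect(pts.astype(np.float32)); b=cv2.boxPoints(r); print(b)
for z in(0,.0145):print([cast(c,p,z)[:2].round(4) for p in b])
E
```

```text
[ 212  135  123  110 7403]
[[210.28918 179.43512]
 [300.2973  131.78378]
 [335.56757 198.40543]
 [245.55945 246.05676]]
[array([0.643 , 0.1148]), array([ 0.7286, -0.1359]), array([ 0.5366, -0.1894]), array([0.4587, 0.0539])]
[array([0.6385, 0.1129]), array([ 0.7228, -0.134 ]), array([ 0.5337, -0.1867]), array([0.4569, 0.0529])]
```

View pics/topz.png

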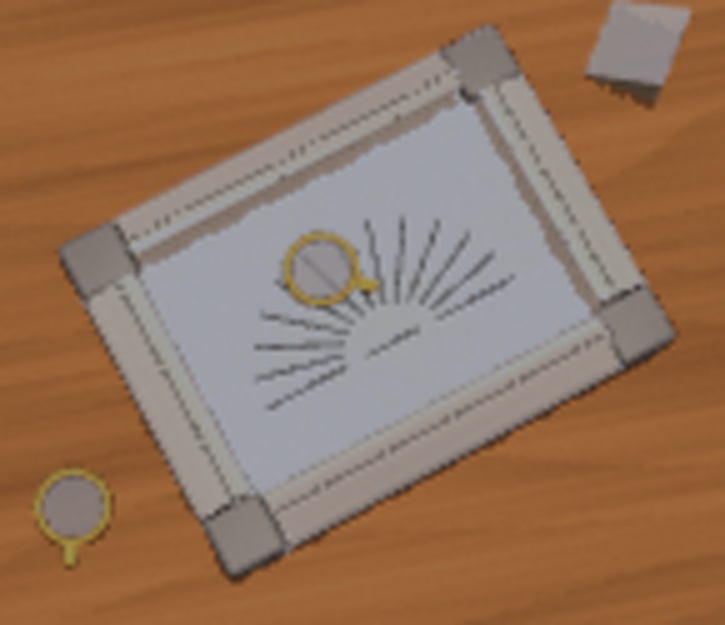

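View pics/scz.png

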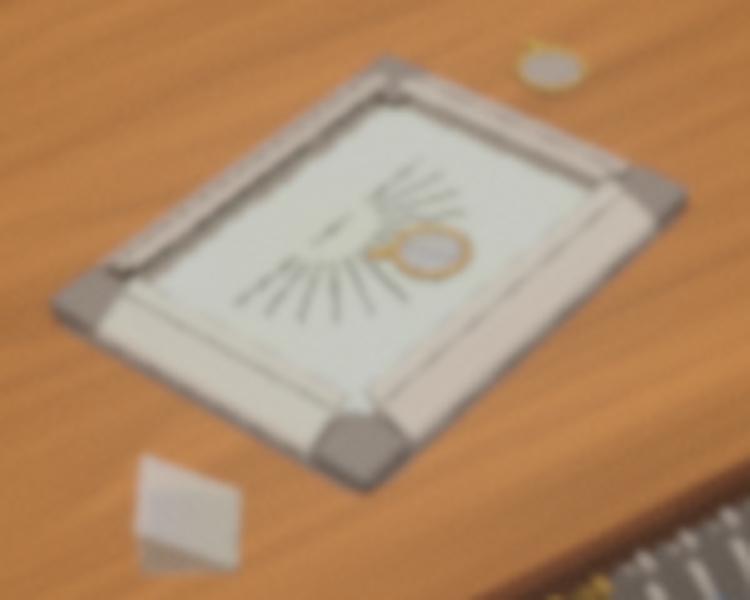

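The zoom shows all four rails open. The outer cap corners in crop pixels are about (62,248), (495,25), (677,338) and (232,578).

```bash
python3 - <<'E'
from h import *
c=optics.read_camera("top"); c2=optics.read_camera("scene")
P=np.array([[62,248],[495,25],[677,338],[232,578]]); P=(P+.5)/5-.5+[200,130]
S=np.array([[683,200],[368,490],[53,305],[385,58]]); S=(S+.5)/5-.5+[210,170]
for z in (.0,.012):
  A=np.array([cast(c,p,z) for p in P])[:,:2]; B=np.array([cast(c2,p,z) for p in S])[:,:2]
  for Q in(A,B):
    print(z,Q.round(4).tolist(),[round(float(np.linalg.norm(Q[i]-Q[(i+1)%4])),4) for i in range(4)],Q.mean(0).round(4))
# rigid fit using z=.012 top
A=np.array([cast(c,p,.012) for p in P])[:,:2]
# far side = left->top (long). corners model: frame coords, +x = far (away), +y = left
M=np.array([[.096,.127],[.096,-.127],[-.096,-.127],[-.096,.127]])
for Q in(A,np.array([cast(c2,p,.010) for p in S])[:,:2]):
  m=Q.mean(0); H=M.T@(Q-m); th=np.arctan2(H[0,1]-H[1,0],H[0,0]+H[1,1]); R=np.array([[np.cos(th),-np.sin(th)],[np.sin(th),np.cos(th)]])
  print(m,th,np.degrees(th),(Q-(M@R.T+m)).round(4))
for n,uv,z in(("lens_on",((320+.5)/5+199.5,(270+.5)/5+129.5),.01),("lens_b",((73)/5+200,506/5+130),.003),("prism",(640/5+200,45/5+130),.013)):print(n,cast(c,uv,z))
s=robot.read_state(); print(Ro.from_rotvec(s["orientation"]).as_matrix())
E
```

```text
0.0 [[0.6428, 0.1104], [0.7217, -0.13], [0.5399, -0.1886], [0.4606, 0.0525]] [0.2531, 0.191, 0.2539, 0.1912] [ 0.5913 -0.0389]
0.0 [[0.6339, 0.1105], [0.7143, -0.1263], [0.5299, -0.1844], [0.4486, 0.0556]] [0.25, 0.1933, 0.2534, 0.1933] [ 0.5817 -0.0361]
0.012 [[0.6391, 0.1089], [0.717, -0.1286], [0.5374, -0.1864], [0.4591, 0.0517]] [0.2499, 0.1887, 0.2507, 0.1889] [ 0.5881 -0.0386]
0.012 [[0.6453, 0.1004], [0.7243, -0.1324], [0.543, -0.1896], [0.463, 0.0464]] [0.2459, 0.1901, 0.2492, 0.1901] [ 0.5939 -0.0438]
[ 0.58814858 -0.03859396] 0.3146910814342945 18.03047081659277 [[-0.0011 -0.003 ]
 [-0.0017  0.0011]
 [ 0.0013  0.0026]
 [ 0.0015 -0.0007]]
[ 0.59184012 -0.04250966] 0.31579612780915883 18.09378531003873 [[-0.0003 -0.0059]
 [ 0.0001  0.002 ]
 [ 0.0008  0.0043]
 [-0.0005 -0.0004]]
lens_on [ 0.60481407 -0.01711931  0.01      ]
lens_b [0.50849845 0.12313496 0.003     ]
prism [ 0.69111646 -0.20060884  0.013     ]
[[-2.07686530e-04 -9.13589980e-01  4.06636577e-01]
 [-3.54415397e-04  4.06636628e-01  9.13589912e-01]
 [-9.99999916e-01  4.56220545e-05 -4.08243306e-04]]
```

```bash
cat >> h.py <<'E'
C=np.array([.589,-.040]); TH=np.radians(18.05)
FX=np.array([np.cos(TH),np.sin(TH)]);FY=np.array([-np.sin(TH),np.cos(TH)])
def w(xf,yf): return C+xf*FX+yf*FY
D=.076;E_=.107
RAIL={"left":((0,E_),0),"right":((0,-E_),0),"far":((D,0),90),"near":((-D,0),90)}
def go(name,z,q=True):
    s=robot.read_state(); p=s["tool_pos"]; Rm=Ro.from_rotvec(s["orientation"]).as_matrix()
    (a,b),yw=RAIL[name]; t=np.r_[w(a,b),z]; yaw=TH+np.radians(yw)
    zt=np.array([np.cos(yaw),np.sin(yaw),0]); xt=np.array([0,0,-1.]); Rt=np.c_[xt,np.cross(zt,xt),zt]
    print(name,"t",round(s["t"],2),"tcp",p.round(4),"tgt",t.round(4),"shift cm",(Rm.T@(t-p)*100).round(2),"turn",np.degrees(Ro.from_matrix(Rm.T@Rt).as_rotvec()).round(2),"F",s["force"].round(1),"op",round(s["opening"],4),"q",s["q"].round(2))
E
python3 -c "
from h import *
go('left',.10)"
```

```text
left t 0.35 tcp [0.2439 0.5481 0.2184] tgt [0.5558 0.0617 0.1   ] shift cm [ 11.85 -48.27 -31.74] turn [ 4.796e+01 -2.000e-02  1.000e-02] F [-0.5  0.1  0.8] op 0.0928 q [ 1.07  0.13  1.49  0.    1.52 -0.09]
```

jog_arm([
  [0,-24,-16,24,0,0,1],
  [0,-48.3,-31.7,48,0,0,1],
  [0,-48.3,-31.7,48,0,0,1],
  [0,-48.3,-31.7,48,0,0,1],
  [0,-48.3,-31.7,48,0,0,1],
], squeeze=20)

```text
t: 0.98
tool_pos: [0.4135, 0.2834, 0.2188]
orientation: [-0.243, 1.557, 0.243]
force: [0.5, 0.5, 0.4]
opening: 0.0477
```

```bash
python3 -c "
from h import *
go('left',.10)"
```

```text
left t 0.97 tcp [0.4135 0.2834 0.2188] tgt [0.5558 0.0617 0.1   ] shift cm [ 11.88 -25.45   6.79] turn [-0.28  0.02  0.01] F [0.5 0.5 0.4] op 0.0477 q [ 0.5  -0.14  1.76 -0.    1.52  0.19]
```

jog_arm([
  [5,-25.5,6.8,0,0,0,1],
  [8,-25.5,6.8,0,0,0,1],
  [9,-25.5,6.8,0,0,0,1],
  [9,-25.5,6.8,0,0,0,1],
  [9,-25.5,6.8,0,0,0,1],
])

```text
t: 1.6
tool_pos: [0.5565, 0.0585, 0.1273]
orientation: [-0.242, 1.558, 0.241]
force: [0.4, 0.4, -0.2]
opening: 0.0008
```

```bash
python3 -c "
from h import *
go('left',.05)
c=optics.read_camera('wrist'); cv2.imwrite('pics/w1.png',c['frame'][:,:,::-1])"
```

```text
left t 1.6 tcp [0.5565 0.0585 0.1273] tgt [0.5558 0.0617 0.05  ] shift cm [7.73 0.33 0.05] turn [-0.42 -0.06  0.01] F [ 0.4  0.4 -0.2] op 0.0008 q [ 0.01  0.08  1.71 -0.    1.35 -0.29]
```

View pics/w1.png

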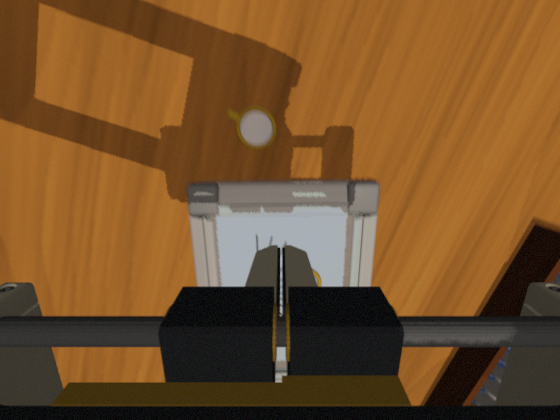

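The wrist view shows the left rail between caps at (203,196) and (363,196). The outer edge is at row 183, with outer cap corners near (190,184) and (378,182). I'll check these against the frame estimate.

```bash
python3 - <<'E'
from h import *
c=optics.read_camera('wrist')
for uv in((190,184),(378,183)):
  for z in (.009,.0145):
    X=cast(c,uv,z)[:2]-C; print(uv,z,X@FX,X@FY)
im=c["frame"].copy()
for x in(-.096,.096): 
  print("pred",proj(c,[*w(x,.127),.0145]))
g=im[:,:]; s=cv2.resize(im[170:260,170:400],None,fx=3.4,fy=3.4,interpolation=cv2.INTER_CUBIC); cv2.imwrite('pics/w1z.png',s[:,:,::-1])
E
```

```text
(190, 184) 0.009 -0.08888153375537829 0.12414368871165538
(190, 184) 0.0145 -0.08712886307489608 0.12533633761449406
(378, 183) 0.009 0.0958237603968317 0.12360235496800494
(378, 183) 0.0145 0.09398418791784037 0.12480553200674008
pred [180.6211599  182.38100175]
pred [380.30888475 180.73966487]
```

View pics/w1z.png

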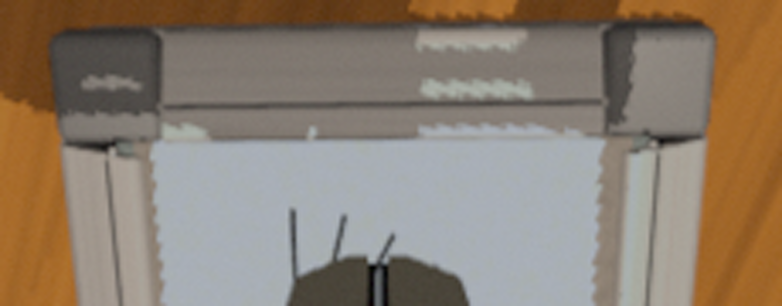

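```bash
sed -i 's/C=np.array(\[.589,-.040\])/C=np.array([.591,-.039])/' h.py; python3 -c "
from h import *
go('left',.015)"
```

```text
left t 1.7 tcp [0.5561 0.0584 0.1269] tgt [0.5578 0.0627 0.015 ] shift cm [11.19  0.36  0.32] turn [-0.48 -0.13  0.01] F [-1.2  0.6 -0.2] op 0.0004 q [ 0.01  0.08  1.71 -0.    1.35 -0.29]
```

jog_arm([
  [5,0.4,0.3,0,0,0,1],
  [9,0.4,0.3,0,0,0,1],
  [10,0.4,0.3,0,0,0,1],
  [10.5,0.4,0.3,0,0,0,1],
  [11.0,0.4,0.3,0,0,0,1],
])

```text
t: 2.33
tool_pos: [0.5593, 0.0632, 0.019]
orientation: [-0.242, 1.556, 0.24]
force: [-0.3, -1.8, 2.1]
opening: 0.0005
```

```bash
python3 -c "
from h import *
go('left',.012)"
```

```text
left t 2.33 tcp [0.5593 0.0632 0.019 ] tgt [0.5578 0.0627 0.012 ] shift cm [ 0.7  -0.   -0.15] turn [-0.46  0.06  0.08] F [-0.3 -1.8  2.1] op 0.0005 q [ 0.02  0.22  1.77 -0.    1.15 -0.28]
```

jog_arm([
  [0.3,0,0,0,0,0,1],
  [0.5,0,0,0,0,0,1],
  [0.7,0,0,0,0,0,1],
  [0.8,0,0,0,0,0,1],
  [0.8,0,0,0,0,0,1],
])

```text
t: 2.95
tool_pos: [0.5606, 0.0631, 0.0121]
orientation: [-0.242, 1.554, 0.239]
force: [0.4, -2.1, 3.7]
opening: 0.0002
```

```bash
python3 -c "
from h import *
go('left',.010)"
```

```text
left t 2.95 tcp [0.5606 0.0631 0.0121] tgt [0.5578 0.0627 0.01  ] shift cm [ 0.21  0.05 -0.27] turn [-0.47  0.2   0.12] F [ 0.4 -2.1  3.7] op 0.0002 q [ 0.02  0.23  1.77 -0.    1.13 -0.28]
```

jog_arm([
  [0.2,0,0,0,0,0,1],
  [0.3,0,0,0,0,0,1],
  [0.4,0,0,0,0,0,1],
])

```text
t: 3.32
tool_pos: [0.5609, 0.0631, 0.0115]
orientation: [-0.242, 1.554, 0.24]
force: [-18.4, -3.1, 38.2]
opening: 0.0005
```

Firm stop at 38 N. I'll retract and check.

jog_arm([
  [-1,0,0,0,0,0,1],
  [-5,0,0,0,0,0,1],
  [-8,0,0,0,0,0,1],
  [-8,0,0,0,0,0,1],
])

```text
t: 3.82
tool_pos: [0.5628, 0.0635, 0.0945]
orientation: [-0.243, 1.548, 0.239]
force: [0.5, -0.3, 0.0]
opening: 0.0005
```

```bash
python3 -c "
from h import *
go('far',.09)
c=optics.read_camera('wrist'); cv2.imwrite('pics/w2.png',c['frame'][:,:,::-1])
c=optics.read_camera('scene');s=cv2.resize(c['frame'][170:290,210:360],None,fx=5,fy=5,interpolation=cv2.INTER_CUBIC); cv2.imwrite('pics/s2.png',s[:,:,::-1])
"
```

```text
far t 3.83 tcp [0.5628 0.0635 0.0945] tgt [ 0.6633 -0.0155  0.09  ] shift cm [  0.55 -10.56   7.18] turn [-90.45   0.23   0.54] F [ 0.5 -0.3  0. ] op 0.0005 q [ 0.02  0.12  1.73 -0.    1.28 -0.28]
```

View pics/w2.png

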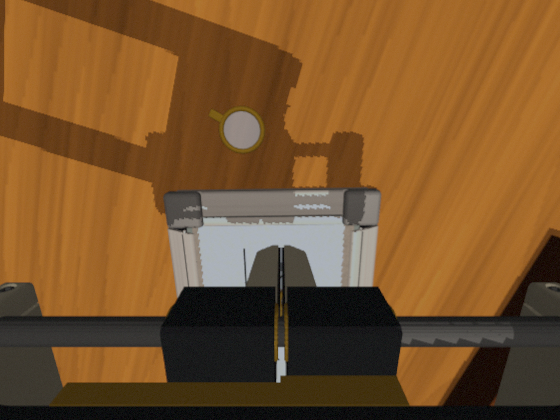

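View pics/s2.png

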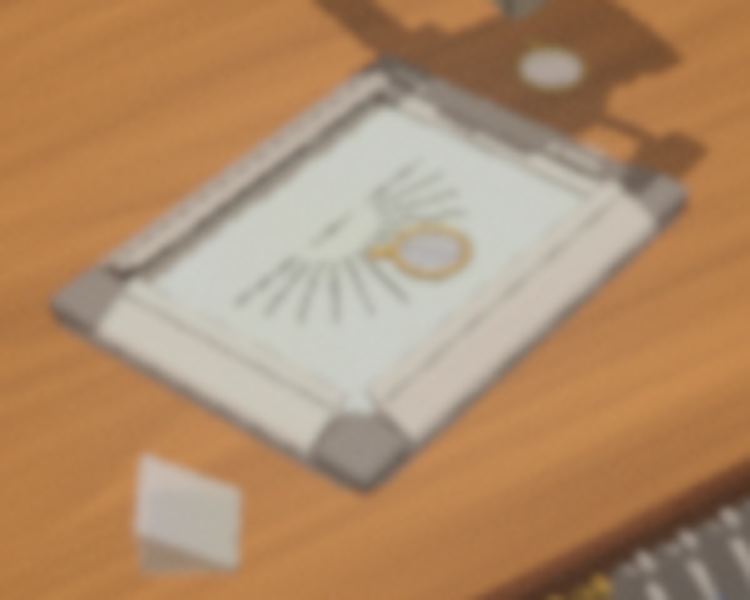

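The left rail now lies flat, the gap shadow is gone, and the frame hasn't moved. Next, the far rail.

jog_arm([
  [0.5,-5,3.5,-10,0,0,1],
  [0.5,-10.5,7.2,-20,0,0,1],
  [0.5,-10.5,7.2,-30,0,0,1],
  [0.5,-10.5,7.2,-40,0,0,1],
  [0.5,-10.5,7.2,-50,0,0,1],
])

```text
t: 4.55
tool_pos: [0.6592, -0.015, 0.0832]
orientation: [-0.921, 1.368, 0.921]
force: [0.5, 0.1, -0.2]
opening: 0.0008
```

```bash
python3 -c "
from h import *
go('far',.06)
"
```

```text
far t 4.55 tcp [ 0.6592 -0.015   0.0832] tgt [ 0.6633 -0.0155  0.06  ] shift cm [ 2.32 -0.4   0.11] turn [-4.014e+01 -2.000e-02 -5.000e-02] F [ 0.5  0.1 -0.2] op 0.0008 q [-0.1   0.38  1.44 -0.    1.32 -1.29]
```

jog_arm([
  [0.5,-0.4,0.1,-10,0,0,1],
  [1,-0.4,0.1,-20,0,0,1],
  [1.5,-0.4,0.1,-30,0,0,1],
  [2,-0.4,0.1,-40,0,0,1],
  [2,-0.4,0.1,-40,0,0,1],
])

```text
t: 5.18
tool_pos: [0.6614, -0.0153, 0.0603]
orientation: [-1.432, 1.049, 1.439]
force: [0.0, 0.3, 0.3]
opening: 0.0002
```

```bash
python3 -c "
from h import *
go('far',.015)
c=optics.read_camera('wrist'); cv2.imwrite('pics/w3.png',c['frame'][:,:,::-1])
print([proj(c,[*w(.096,y),.0145]) for y in (.127,-.127)])
"
```

```text
far t 5.17 tcp [ 0.6614 -0.0153  0.0603] tgt [ 0.6633 -0.0155  0.015 ] shift cm [ 4.53 -0.19 -0.08] turn [-0.2   0.1  -0.29] F [0.  0.3 0.3] op 0.0002 q [-0.1   0.42  1.45 -0.    1.28 -1.98]
[array([439.45168468, 255.23227528]), array([119.81406821, 256.74244795])]
```

View pics/w3.png

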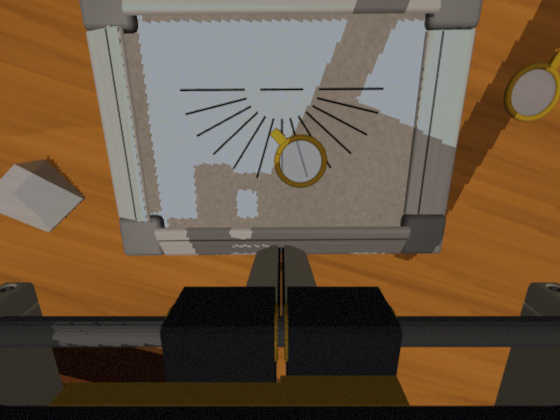

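The predicted outer corners, (439,255) and (120,257), match the far rail's caps at about (441,252) and (123,256). Pressing.

jog_arm([
  [3.2,-0.2,0,0,0,0,1],
  [3.9,-0.2,0,0,0,0,1],
  [4.3,-0.2,0,0,0,0,1],
  [4.7,-0.2,0,0,0,0,1],
  [4.9,-0.2,0,0,0,0,1],
])

```text
t: 5.85
tool_pos: [0.6644, -0.0149, 0.0137]
orientation: [-1.431, 1.049, 1.434]
force: [-1.7, -0.6, 1.4]
opening: 0.0006
```

jog_arm([
  [0.2,0,0,0,0,0,1],
  [0.4,0,0,0,0,0,1],
  [0.5,0,0,0,0,0,1],
  [0.5,0,0,0,0,0,1],
])

```text
t: 6.35
tool_pos: [0.6652, -0.0149, 0.012]
orientation: [-1.431, 1.049, 1.433]
force: [-11.2, 0.1, 20.4]
opening: 0.0004
```

jog_arm([
  [-1,0,0,0,0,0,1],
  [-5,0,0,0,0,0,1],
  [-5,6,0,0,0,0,1],
  [-5,12,0,0,0,0,1],
  [-5,15.5,0,0,0,0,1],
])

```text
t: 6.98
tool_pos: [0.5154, -0.0622, 0.0622]
orientation: [-1.431, 1.049, 1.432]
force: [0.6, 0.7, 0.5]
opening: 0.0003
```

```bash
python3 -c "
from h import *
go('near',.015)
c=optics.read_camera('wrist'); cv2.imwrite('pics/w4.png',c['frame'][:,:,::-1])
print([proj(c,[*w(x,y),.0145]) for x in(.096,-.096) for y in (.127,-.127)])
"
```

```text
near t 6.97 tcp [ 0.5154 -0.0622  0.0622] tgt [ 0.5187 -0.0625  0.015 ] shift cm [ 4.72 -0.31 -0.13] turn [-0.48 -0.   -0.08] F [0.6 0.7 0.5] op 0.0003 q [-0.22  0.05  1.87 -0.    1.22 -2.1 ]
[array([413.75820778, 399.45418356]), array([148.28449053, 401.36175973]), array([445.6327127 , 207.16471814]), array([112.1643849 , 210.03795398])]
```

View pics/w4.png

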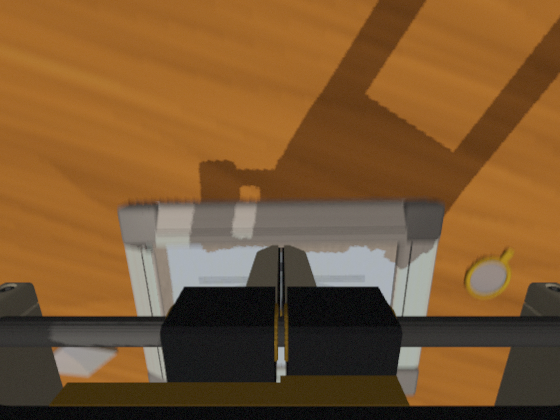

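The near rail's outer edge is at row ~203, against a prediction of 208. That puts it slightly further out, so I'll press without the inward correction.

jog_arm([
  [3.4,0,0,0,0,0,1],
  [4.1,0,0,0,0,0,1],
  [4.6,0,0,0,0,0,1],
  [4.9,0,0,0,0,0,1],
  [5.2,0,0,0,0,0,1],
])

```text
t: 7.65
tool_pos: [0.5133, -0.0626, 0.0117]
orientation: [-1.43, 1.051, 1.435]
force: [-17.1, 5.8, 40.6]
opening: 0.0007
```

jog_arm([
  [-1,0,0,0,0,0,1],
  [-5,0,0,0,0,0,1],
  [-7,0,0,10,0,0,1],
  [-7,0,0,20,0,0,1],
  [-7,0,0,30,0,0,1],
])

```text
t: 8.28
tool_pos: [0.5147, -0.0627, 0.083]
orientation: [-1.044, 1.308, 1.045]
force: [-0.9, -0.7, -1.2]
opening: 0.0004
```

```bash
python3 -c "
from h import *
go('right',.08)
"
```

```text
right t 8.28 tcp [ 0.5147 -0.0627  0.083 ] tgt [ 0.6242 -0.1407  0.08  ] shift cm [  0.29 -12.39  -5.2 ] turn [ 5.922e+01 -1.100e-01 -4.000e-02] F [-0.9 -0.7 -1.2] op 0.0004 q [-0.22  0.02  1.86 -0.    1.26 -1.57]
```

jog_arm([
  [0,-4,-1.7,10,0,0,1],
  [0,-8,-3.4,20,0,0,1],
  [0,-12.4,-5.2,30,0,0,1],
  [0,-12.4,-5.2,40,0,0,1],
  [0,-12.4,-5.2,50,0,0,1],
])

```text
t: 8.9
tool_pos: [0.6251, -0.1413, 0.0828]
orientation: [-0.369, 1.541, 0.368]
force: [0.2, -0.7, 1.1]
opening: 0.0005
```

```bash
python3 -c "
from h import *
go('right',.06)
"
```

```text
right t 8.9 tcp [ 0.6251 -0.1413  0.0828] tgt [ 0.6242 -0.1407  0.06  ] shift cm [ 2.28  0.09 -0.05] turn [ 8.86 -0.12  0.01] F [ 0.2 -0.7  1.1] op 0.0005 q [-0.3   0.34  1.5  -0.    1.3  -0.77]
```

jog_arm([
  [1,0,0,9,0,0,1],
  [2,0,0,9,0,0,1],
  [2,0,0,9,0,0,1],
])

```text
t: 9.28
tool_pos: [0.6243, -0.1411, 0.0616]
orientation: [-0.248, 1.56, 0.249]
force: [-0.5, 0.6, 0.5]
opening: 0.0001
```

```bash
python3 -c "
from h import *
go('right',.015)
c=optics.read_camera('wrist'); cv2.imwrite('pics/w5.png',c['frame'][:,:,::-1])
print([proj(c,[*w(x,-.127),.0145]) for x in(.096,-.096)])
c=optics.read_camera('scene');s=cv2.resize(c['frame'][170:290,210:360],None,fx=5,fy=5,interpolation=cv2.INTER_CUBIC); cv2.imwrite('pics/s5.png',s[:,:,::-1])
"
```

```text
right t 9.28 tcp [ 0.6243 -0.1411  0.0616] tgt [ 0.6242 -0.1407  0.015 ] shift cm [4.66 0.03 0.01] turn [ 0.08 -0.21 -0.04] F [-0.5  0.6  0.5] op 0.0001 q [-0.3   0.36  1.52 -0.    1.27 -0.62]
[array([400.15622459, 254.15176016]), array([159.51827423, 253.6543916 ])]
```

View pics/w5.png

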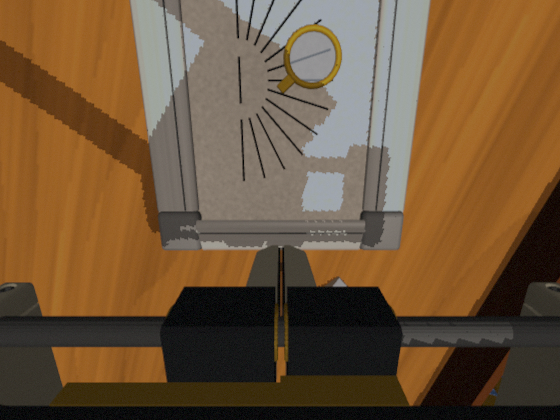

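View pics/s5.png

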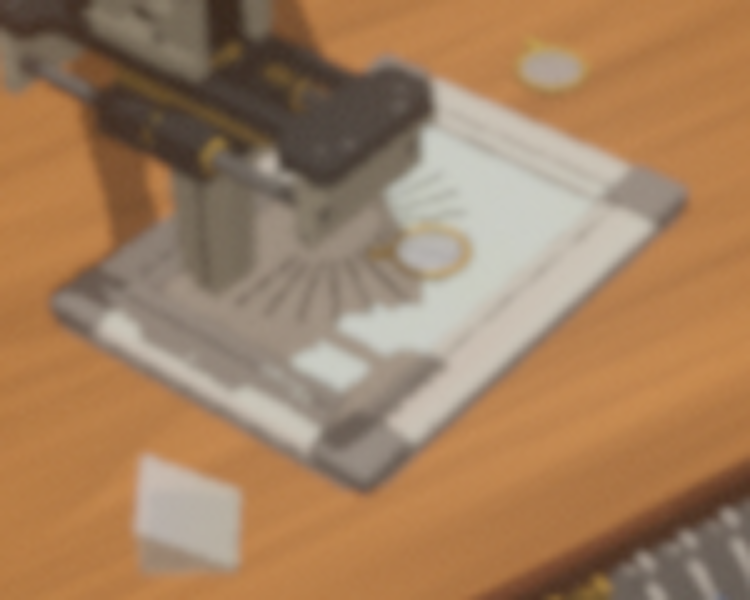

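The wrist view shows the right rail's outer edge at row ~249 against a prediction of 254, so I'll aim 2 mm further inward. The frame and bystanders are unmoved in the scene view. Pressing right.

jog_arm([
  [3.3,0.2,0,0,0,0,1],
  [4.1,0.2,0,0,0,0,1],
  [4.6,0.2,0,0,0,0,1],
  [4.9,0.2,0,0,0,0,1],
  [5.1,0.2,0,0,0,0,1],
])

```text
t: 10.0
tool_pos: [0.6252, -0.1396, 0.0134]
orientation: [-0.249, 1.557, 0.247]
force: [-0.5, 1.8, 1.0]
opening: 0.0002
```

jog_arm([
  [0.2,0,0,0,0,0,1],
  [0.4,0,0,0,0,0,1],
  [0.5,0,0,0,0,0,1],
  [0.5,0,0,0,0,0,1],
])

```text
t: 10.5
tool_pos: [0.6259, -0.1399, 0.0119]
orientation: [-0.25, 1.556, 0.246]
force: [-11.9, 4.1, 23.2]
opening: 0.0004
```

jog_arm([
  [-1,0,0,0,0,0,1],
  [-6,0,0,0,0,0,1],
  [-12,0,0,0,0,0,1],
  [-18,0,0,0,0,0,1],
  [-18,0,0,0,0,0,1],
])

```text
t: 11.12
tool_pos: [0.6298, -0.1409, 0.2002]
orientation: [-0.254, 1.544, 0.241]
force: [0.8, 0.3, 0.9]
opening: 0.0003
```

```bash
python3 -c "
from h import *
go('right',.06)
c=optics.read_camera('wrist'); cv2.imwrite('pics/w6.png',c['frame'][:,:,::-1])
"
```

```text
right t 11.12 tcp [ 0.6298 -0.1409  0.2002] tgt [ 0.6242 -0.1407  0.06  ] shift cm [14.01  0.33 -0.68] turn [0.05 0.62 0.56] F [0.8 0.3 0.9] op 0.0003 q [-0.3   0.25  1.39 -0.    1.49 -0.61]
```

View pics/w6.png

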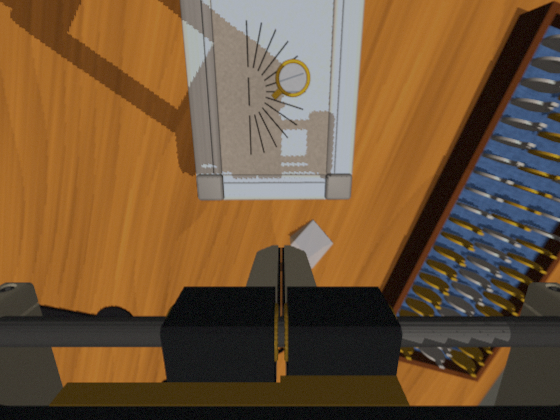

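The right rail is now flat. I'll draw clear for a full view.

jog_arm([
  [0,20,-4,0,0,0,1],
  [0,50,-10,0,0,0,1],
  [0,70,-14,0,0,0,1],
  [0,70,-14,0,0,0,1],
  [0,70,-14,0,0,0,1],
])

```text
t: 11.8
tool_pos: [0.4712, 0.1344, 0.1904]
orientation: [-0.252, 1.551, 0.243]
force: [0.5, 0.8, -1.0]
opening: 0.0009
```

jog_arm([
  [0,20,-8,0,0,0,1],
  [0,35,-8,0,0,0,1],
  [0,40,-8,0,0,0,1],
  [0,40,-8,0,0,0,1],
  [0,40,-8,0,0,0,1],
])

```text
t: 12.42
tool_pos: [0.3146, 0.4031, 0.1869]
orientation: [-0.253, 1.553, 0.242]
force: [1.4, 0.6, 1.0]
opening: 0.0006
```

```bash
python3 - <<'E'
from h import *
s=robot.read_state();print(s["t"],s["tool_pos"],np.abs(s["dq"]).max())
c=optics.read_camera("top"); im=c["frame"]; cv2.imwrite("pics/top9.png",im[:,:,::-1])
cv2.imwrite("pics/topz9.png",cv2.resize(im[130:255,200:345],None,fx=5,fy=5,interpolation=cv2.INTER_CUBIC)[:,:,::-1])
c2=optics.read_camera("scene")
cv2.imwrite("pics/scz9.png",cv2.resize(c2["frame"][170:290,210:360],None,fx=5,fy=5,interpolation=cv2.INTER_CUBIC)[:,:,::-1])
o=cv2.imread("pics/top0.png")
d=cv2.absdiff(o,im[:,:,::-1]).max(2); ys,xs=np.where(d[100:280,150:480]>40); print(len(xs), xs.min()+150,xs.max()+150,ys.min()+100,ys.max()+100)
E
```

```text
12.425 [0.31464859 0.40312032 0.18693212] 0.9610726281108305
540 221 327 142 233
```

View pics/topz9.png

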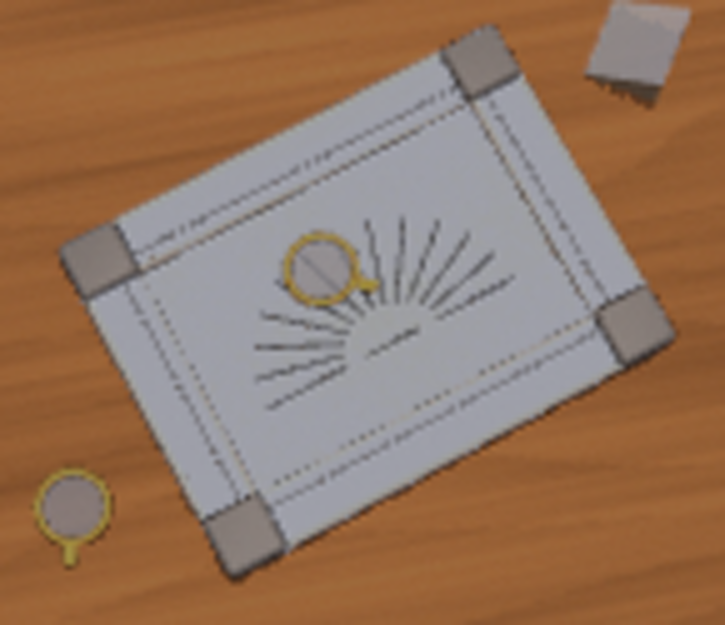

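View pics/scz9.png

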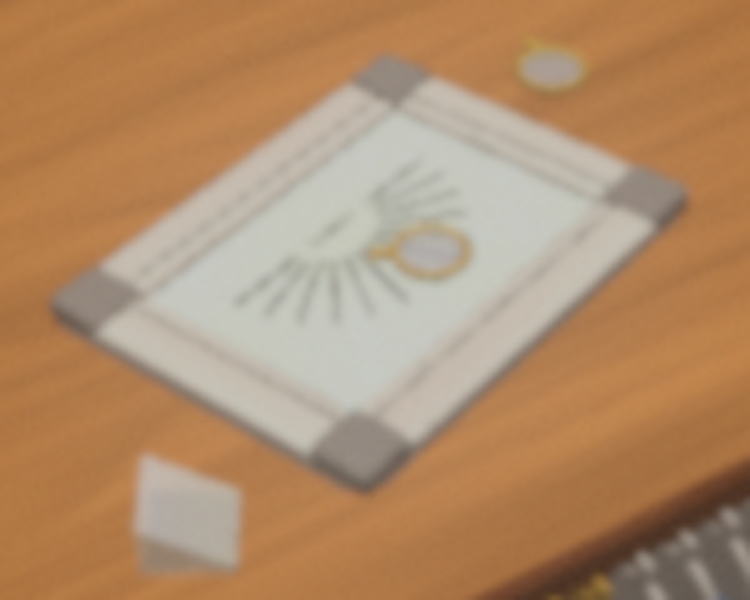

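View pics/top9.png

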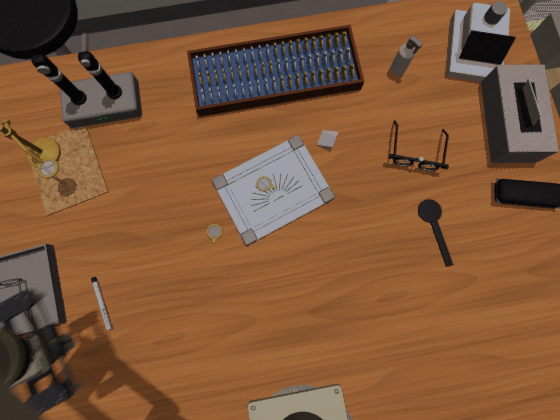

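All four rails lie flat with equal shading. The caps in the crop are still at (62,248), (495,25), (677,338) and (232,578), and the bystanders are where they were. I'll let the arm settle, then hand in.

jog_arm([
  [0,0,0,0,0,0,1],
  [0,0,0,0,0,0,1],
  [0,0,0,0,0,0,1],
])

```text
t: 12.9
tool_pos: [0.3131, 0.4047, 0.1864]
orientation: [-0.255, 1.554, 0.246]
force: [0.3, -0.3, -0.3]
opening: 0.0004
```

```bash
python3 -c "
from plant import robot,ticket
s=robot.read_state();print(s['t'],s['tool_pos'],s['force'],abs(s['dq']).max())
print(ticket.close_job())"
```

```text
12.9 [0.31309854 0.40467465 0.18639079] [ 0.31669499 -0.29941261 -0.30197409] 0.004109109779396893
the job is handed in; nothing more can be done
None
```

All four rails are pressed shut, and I handed the job in at 12.9 s with the arm clear and still. I pressed left, far, near and right in turn with the closed fingertips, each to a firm stop of 20 to 41 N at about 12 mm above the table, the height of a shut rail.

The last top and scene pictures show all four rails flat, and the frame, both lenses, the prism and the other items where they started. I judged this by eye; the hinge angles were not measured directly. Two of the predicted edges (near and right) differed from the wrist pictures by 3 to 4 mm. I allowed for that when pressing, and no check failed.

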